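# Hold the tool chest lid at its balance point

## Task

Close up the tool chest's drawer so that the chest cannot tip: push it fully home while the lid is still shut. Then take the orange grip and swing the lid up to its balance point, where it would fall neither shut nor open (leaning about 18 degrees short of upright), never letting it drop over backwards, and finish still gripping it and holding it still there, so that I can screw on a new lid stay. Leave everything else on the table where it is.

Things in the scene. Friction and masses are not known exactly. Their poses are not given: they have to be found in the camera images.
- chest: Grey tool chest, screwed down; 160 mm deep (x), 280 mm wide (y), 107 mm high to the seam under the lid, 142 mm with the lid shut. Origin at the centre of its underside, on the table; x points from the drawer front to the hinge at the back, y to the left, z up. The drawer front faces the robot, give or take its yaw.
- drawer (a joint): Travel of the green-fronted drawer out of the chest's front (along the chest's -x), m; 0 = fully home, 0.09 = out to its stop. It slides with about 1.2 N of friction and stays where it is left.
- drawer_handle (a point): Centre of the drawer's steel bar handle: a round bar 180 mm long along the chest's y, 10 mm thick, 35 mm in front of the drawer front, 70 mm above the table. With the drawer home it lies at (-115, 0, 70) mm in the chest's frame, straight below the lid's grip.
- lid (a joint): Angle of the grey lid, rad; 0 = shut, grows as it swings up and back; stop at 2.1. Hollow shell 160 x 280 x 35 mm, 0.3 to 0.65 kg, free hinge: let go, it falls shut below its balance point, open beyond it. Centre of mass 83 mm before and 26 mm above the hinge line when shut, so it balances at 1.26 rad (72 degrees), leaning 18 degrees from upright to the drawer side.
- lid_grip (a point): Centre of the orange grip at the middle of the lid's front edge: round bar 18 mm thick, 30 mm long along the chest's y, flat ends, on a 10 mm stem, 35 mm off the lid's front face. Lid shut: at (-115, 0, 126) mm in the chest's frame. Pinched on its two ends, it pivots between the fingers as the lid swings. It moves on a 196 mm circle about the hinge line.
- lid_hinge (a point): Middle of the lid's hinge line, which runs along the chest's y at the top of its back: (80, 0, 108) mm in the chest's frame.
- tape: Bystander, leave alone: roll of yellow tape lying flat, 90 mm across, 24 mm high, beside the chest. Origin: on its underside.
- glue: Bystander, leave alone: white jar with red cap, 48 mm across, 90 mm high, beside the chest's right rear. Origin: on its underside.
- sandblock: Bystander, leave alone: cork sanding block 110 x 60 x 32 mm, beside the chest's right front. Origin: on its underside.
- driver: Bystander, leave alone: red-handled screwdriver lying on the table. Origin: on its underside.
- spanner: Bystander, leave alone: steel wrench lying on the table. Origin: on its underside.
- screwbox: Bystander, leave alone: small cardboard box 100 x 70 x 60 mm. Origin: on its underside.

How it is judged:
By the outcome, as a careful person would: the job done as asked, in the order asked, and still so for the second after the job is handed in, while the arm keeps its last pose, push and grip.
It also fails if it takes over 54 s, if anything falls off the work surface, if the arm or the gripper's body presses on something with over 40 N, if the wrist force passes 120 N, or if a joint passes its speed limit or range.

## Robot

A 6-joint arm with a two-finger parallel gripper is mounted at the origin on the work surface. World frame = base frame: x ahead of the robot, y to its left, z up, the work surface at z = 0. Lengths are in m, angles in rad, forces in N, time in s.
With the tool pointing down it reaches from about 0.3 to 0.775 m from the base axis. Payload 14.6 kg.
Tool frame: the origin (TCP) lies midway between the tips of the shut fingers; the grasp point (between the pads) lies 19 mm behind it (ctrl.pinch_z is the distance from the TCP to the grasp point, in m); z points along the fingers, y is the line along which they close (so a half turn about z gives the same grasp; the last joint's range is limited). The gripper opens to 94 mm and grips with 3 to 60 N. Pads are 16 mm wide; open, the fingers measure 119 mm over their backs; the gripper's body (75 mm by 177 mm) begins 78 mm behind the grasp point.
Start: joints at [-1.275, 0.3, 1.521, -0, 1.321, -0.067], TCP at [0.195, -0.514, 0.205] pointing down, gripper open.
Joint ranges: [-3.03, 3.03], [-0.79, 2.21], [0.23, 2.52], [-1.04, 4.18], [0, 3.07], [-2.55, 2.55]. Speed limits (rad/s): [2.22, 2.22, 2.57, 3.14, 3.14, 3.14].

## Interface

Orientations are given as [roll, pitch, yaw] about the fixed x, y, z axes, in that order (R = Rz(yaw) Ry(pitch) Rx(roll)).
In Python, from station import ctrl gives the robot as it stands.
- The arm moves only by the tool jog_arm, never from a script. Its argument "motion" is a list of rows, each a list of 7 numbers: the shift along the tool's x, y, z in m, then the turn, a rotation vector about the tool's x, y, z in rad, then the opening, from -1 (shut) to 1 (fully open). In form: [[tx, ty, tz, rx, ry, rz, gripper], ...]. A call has 1 to 5 rows; each row shifts and turns the commanded pose from where the row before left it, along the tool's axes as they then stand; what a row does not reach is not made up. A row lasts 1/10 s, in which the tool goes at most 50 mm and 8.59 degrees, less where a joint would pass 70% of its speed; a pose out of reach is approached as far as the arm can. A call is refused whole if a number of a shift passes 0.05 or a number of a turn 0.15, either way. A call with a gripper value outside its range is refused whole. The fingers move at their own pace and stop on an object; "squeeze" is the grip in N (left out, the last holds). Time passes only in rows, so rows that do not move let the fingers close. It gives the time, the measured TCP pose, the force, the opening and the grip force at its end, in the units of the state.
- ctrl.get_obs(): the state, without advancing time (a new reading comes with each control period).
- ctrl.camera(name): name is "scene" or "side" or "wrist"; returns the picture (400x640x3 uint8, red, green, blue); there is no depth.
- ctrl.camera_model(name): a dict with "intrinsics" (3x3 intrinsics, pixels), "rvec" (rotation vector, rad) and "tvec" (3), from world to camera coordinates, as OpenCV has them. Camera axes: x right, y down, z forward; pixel columns grow to the right and rows downward; lengths in m; the calibration is good to about 2 mm. A picture is of the moment at which its call begins: read the wrist's pose just before it. camera_model takes no time and is no camera call; for the wrist camera it gives the pose at the moment of the call.
- ctrl.hand_in(): hands the job in; it is judged then, once.
The state is a dict: "time_s": time; "qpos": joint angles; "joint_vel": joint speeds; "tau": joint torques, N m; "ee_pos": TCP position; "eef_rot": TCP orientation; "force": force on the tool from outside, world axes, zero at the start; "moment": the same for the moment, N m; "grip_width": finger opening in m; "grip_force": force on a finger pad.
Only numpy, scipy, OpenCV 4.12 (cv2) and the standard library are available. Lean on these libraries where they do the work, as an engineer would, in place of code of your own. Each camera call takes 0.05 s, during which the arm holds its last target. There are 200 camera calls.

## Working session

There is one attempt and no reset: what is moved stays moved. The work goes in short steps, Python scripts to look and compute and a tool call to move; the robot and the scene stay as the last step left them, time stands still between calls to the robot, and variables do not carry over. Pictures are saved under pics/ and viewed, at most 10 in all, crops included, and the job is handed in when it is done.

Besides the shell and the picture viewer there is one more tool, called after "Call:" as name([rows], argument=value, ...), one row to a line, values as JSON. jog_arm: Moves the arm, as the interface text tells. Its arguments: {"type":"object","properties":{"motion":{"type":"array"},"squeeze":{"type":"number"}},"required":["motion"]}

```bash
ls; mkdir -p pics
python3 - <<'E'
from station import ctrl
import cv2
for n in("scene","side"):
    cv2.imwrite(f"pics/{n}0.png",ctrl.camera(n)[:,:,::-1]); print(n,ctrl.camera_model(n))
o=ctrl.get_obs();print(o)
E
```

```text
pics
scene {'intrinsics': array([[363.14252063,   0.        , 327.11375255],
       [  0.        , 363.14252063, 204.03746   ],
       [  0.        ,   0.        ,   1.        ]]), 'rvec': array([ 2.31152081,  0.56349967, -0.22251071]), 'tvec': array([-0.49819249, -0.13790112,  1.41277023])}
side {'intrinsics': array([[385.31976548,   0.        , 315.11918365],
       [  0.        , 385.31976548, 196.07246351],
       [  0.        ,   0.        ,   1.        ]]), 'rvec': array([ 0.42819881, -2.63537457,  1.34658662]), 'tvec': array([0.53813469, 0.20792426, 1.195185  ])}
{'time_s': 0.1, 'qpos': array([-1.27461233e+00,  3.00397579e-01,  1.52152770e+00,  3.01251187e-05,
        1.32074262e+00, -6.66002697e-02]), 'joint_vel': array([-1.18768834e-03, -1.23332760e-03, -4.34541695e-04,  1.23446936e-03,
        7.04296950e-05, -8.24877025e-04]), 'tau': array([-1.11083114e-03, -5.32646763e+01, -3.53282797e+01,  7.08971894e-02,
        2.35205231e-02, -4.72762360e-05]), 'ee_pos': array([ 0.1951145 , -0.51395995,  0.20494925]), 'eef_rot': array([-3.14052173e+00, -1.00674373e-04,  3.62776743e-01]), 'force': array([ 0.19963649,  0.01832038, -0.31541695]), 'moment': array([ 0.01738512, -0.06531038, -0.03407044]), 'grip_force': 0.0, 'grip_width': 0.09408778461297405}
```

View pics/scene0.png

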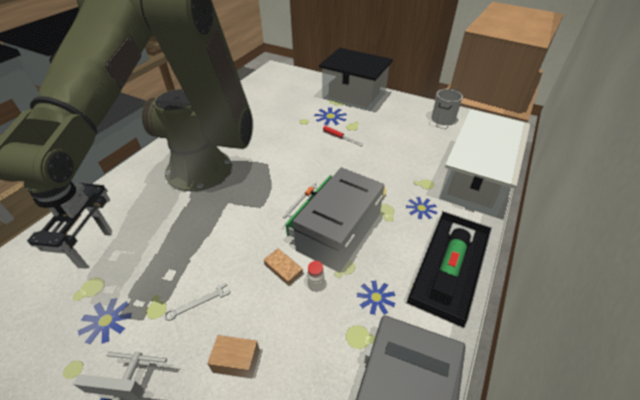

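View pics/side0.png

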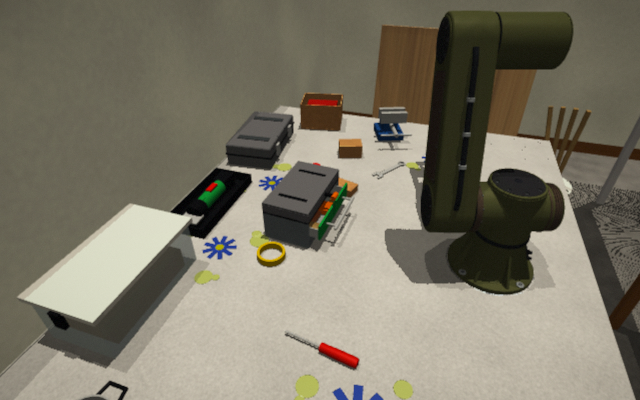

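The scene shows the chest at about (340,215), orange grip (311,190), drawer open with its handle left of it, and cork block (283,266) and glue (316,275) at its right. The side view shows the drawer open (green front near (340,210)) and the tape at (271,254). I'll enlarge the chest in both views.

```bash
cat > h.py <<'E'
import numpy as np,cv2
from station import ctrl
def ray(n,uv,m=None):
    m=m or ctrl.camera_model(n);R=cv2.Rodrigues(np.array(m["rvec"]))[0]
    p=cv2.undistortPoints(np.array([[uv]],float),m["intrinsics"],None)[0,0]
    return -R.T@m["tvec"],R.T@np.r_[p,1]
def onz(n,uv,z,m=None):
    c,d=ray(n,uv,m);return c+d*(z-c[2])/d[2]
def tri(a,b):
    A=np.zeros((3,3));r=np.zeros(3)
    for c,d in(a,b):
        d=d/np.linalg.norm(d);P=np.eye(3)-np.outer(d,d);A+=P;r+=P@c
    return np.linalg.solve(A,r)
E
python3 - <<'E'
import cv2,numpy as np
a=cv2.imread("pics/scene0.png")[150:270,265:405];b=cv2.imread("pics/side0.png")[150:270,240:380]
f=lambda i:cv2.resize(i,None,fx=5,fy=5,interpolation=cv2.INTER_CUBIC)[:600]
im=[f(a),f(b)]
cv2.imwrite("pics/c1.png",im[0]);cv2.imwrite("pics/c2.png",im[1])
for n in("scene0","side0"):
    h=cv2.imread(f"pics/{n}.png").astype(int);B,G,R=h[...,0],h[...,1],h[...,2]
    for nm,m in(("orange",(R>150)&(G<130)&(G>40)&(B<60)&(R-G>70)),("green",(G>R+40)&(G>B+40))):
        k,l,s,c=cv2.connectedComponentsWithStats(m.astype(np.uint8))
        print(n,nm,[(list(s[i]),c[i].round(1)) for i in range(1,k) if s[i][4]>5])
E
```

```text
scene0 orange [([np.int32(324), np.int32(127), np.int32(18), np.int32(9), np.int32(40)], array([332.5, 131. ])), ([np.int32(306), np.int32(189), np.int32(6), np.int32(5), np.int32(11)], array([309., 191.])), ([np.int32(449), np.int32(252), np.int32(10), np.int32(14), np.int32(88)], array([453.2, 258.8]))]
scene0 green [([np.int32(316), np.int32(176), np.int32(15), np.int32(16), np.int32(43)], array([323. , 183.3])), ([np.int32(286), np.int32(200), np.int32(23), np.int32(25), np.int32(72)], array([296.6, 212.3])), ([np.int32(441), np.int32(239), np.int32(25), np.int32(37), np.int32(437)], array([453.8, 256.3]))]
side0 orange [([np.int32(311), np.int32(104), np.int32(9), np.int32(2), np.int32(13)], array([315.2, 104.3])), ([np.int32(315), np.int32(163), np.int32(4), np.int32(2), np.int32(6)], array([316.2, 163.7])), ([np.int32(332), np.int32(192), np.int32(6), np.int32(6), np.int32(26)], array([334.7, 194.3])), ([np.int32(325), np.int32(202), np.int32(7), np.int32(7), np.int32(34)], array([327.9, 204.6]))]
side0 green [([np.int32(198), np.int32(180), np.int32(27), np.int32(25), np.int32(253)], array([212. , 192.7])), ([np.int32(335), np.int32(183), np.int32(12), np.int32(18), np.int32(45)], array([341. , 191.1])), ([np.int32(319), np.int32(205), np.int32(14), np.int32(22), np.int32(63)], array([325.3, 216.3]))]
```

View pics/c1.png

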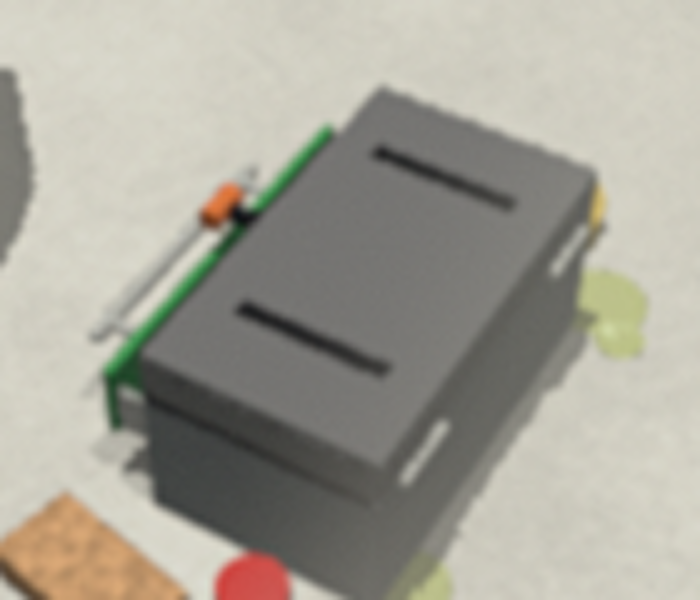

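View pics/c2.png

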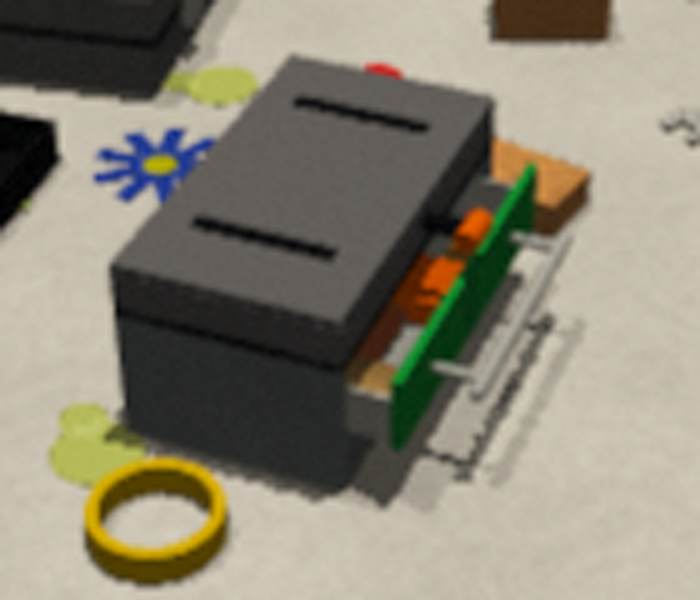

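The enlarged crops show the lid top's corners clearly — scene crop (380,88), (597,172), (390,468), (143,355); side crop (292,57), (492,98), (347,322), (113,267) — and the grip at (222,205) / (475,230). The handle bar runs (97,333)–(250,172) in the scene crop and (480,393)–(567,238) in the side crop.

Run:
```python
from h import *
np.set_printoptions(precision=4,suppress=True)
S=lambda u,v:((u+.5)/5-.5+265,(v+.5)/5-.5+150)
T=lambda u,v:((u+.5)/5-.5+240,(v+.5)/5-.5+150)
FL,BL,BR,FR=[(380,88),(597,172),(390,468),(143,355)],0,0,0
a=[(380,88),(597,172),(390,468),(143,355)]
b=[(347,322),(113,267),(292,57),(492,98)]
loc=np.array([[-80,140],[80,140],[80,-140],[-80,-140]])/1e3
P=[];
for p,q in zip(a,b):
    x=onz("scene",S(*p),.142);y=onz("side",T(*q),.142);t=tri(ray("scene",S(*p)),ray("side",T(*q)));print(x,y,t);P.append((x+y)[:2]/2)
P=np.array(P);c=P.mean(0);Q=P-c
yaw=np.arctan2((loc[:,0]*Q[:,1]-loc[:,1]*Q[:,0]).sum(),(loc*Q).sum());
R=np.array([[np.cos(yaw),-np.sin(yaw)],[np.sin(yaw),np.cos(yaw)]])
print("c",c,"yaw",yaw,"res",P-(c+loc@R.T))
tc=lambda w:(np.r_[R.T@(w[:2]-c),w[2]])
for n,p,q in(("grip",(222,205),(475,230)),):
    w=tri(ray("scene",S(*p)),ray("side",T(*q)));print(n,w,tc(w))
print("grip model",c+R@[-.115,0])
for f,n,p in((S,"scene",(97,333)),(S,"scene",(250,172)),(T,"side",(480,393)),(T,"side",(567,238))):
    w=onz(n,f(*p),.07);print("handle",w,tc(w))
```

```text
[0.5543 0.1079 0.142 ] [0.5491 0.1118 0.142 ] [0.5516 0.1098 0.1397]
[0.7116 0.0973 0.142 ] [0.7078 0.1055 0.142 ] [0.7103 0.1012 0.1383]
[ 0.6977 -0.1764  0.142 ] [ 0.6919 -0.1724  0.142 ] [ 0.6951 -0.1754  0.1396]
[ 0.5374 -0.1679  0.142 ] [ 0.5357 -0.1632  0.142 ] [ 0.5365 -0.1664  0.14  ]
c [ 0.6232 -0.0322] yaw -0.054439889929926384 res [[ 0.0008 -0.0021]
 [-0.001  -0.0019]
 [-0.0007  0.002 ]
 [ 0.0009  0.002 ]]
grip [ 0.5079 -0.0248  0.1266] [-0.1155  0.0011  0.1266]
grip model [ 0.5083 -0.0259]
handle [ 0.465  -0.1123  0.07  ] [-0.1535 -0.0886  0.07  ]
handle [0.4786 0.0641 0.07  ] [-0.1496  0.0883  0.07  ]
handle [0.4756 0.0686 0.07  ] [-0.1528  0.0926  0.07  ]
handle [ 0.4639 -0.112   0.07  ] [-0.1547 -0.0883  0.07  ]
```

Drawer is about 38 mm out; chest centre is (0.623,-0.032) with yaw -0.054. The plan is to straddle the grip with the open fingers to push the bar evenly, then rise and pinch the grip. First I turn and travel.

Call:
jog_arm([
  [0,0,0,0,0,0.139,1],
  [0,0,0,0,0,0.139,1],
  [0,0,0,0,0,0.139,1],
  [0.018,-0.046,0,0,0,0,1],
  [0.018,-0.046,0,0,0,0,1],
], squeeze=15)

```text
time_s: 0.6
ee_pos: [0.236, -0.4231, 0.2045]
eef_rot: [-3.14, 0.001, -0.056]
force: [1.2, -1.1, 0.7]
grip_width: 0.094
grip_force: 0.0
```

Call:
jog_arm([
  [0.018,-0.046,0,0,0,0,1],
  [0.018,-0.046,0,0,0,0,1],
  [0.018,-0.046,0,0,0,0,1],
  [0.018,-0.046,0,0,0,0,1],
  [0.018,-0.046,0,0,0,0,1],
])

```text
time_s: 1.1
ee_pos: [0.3386, -0.1976, 0.2054]
eef_rot: [3.142, -0.0, -0.055]
force: [0.6, 0.2, 0.0]
grip_width: 0.0938
grip_force: 0.0
```

Call:
jog_arm([
  [0.018,-0.046,0,0,0,0,1],
  [0.018,-0.046,0,0,0,0,1],
  [0.018,-0.046,0,0,0,0,1],
  [0.018,-0.046,0,0,0,0,1],
  [0,0,0,0,0,0,1],
])

```text
time_s: 1.6
ee_pos: [0.4213, -0.0153, 0.2052]
eef_rot: [-3.141, 0.0, -0.048]
force: [0.0, 0.3, -0.1]
grip_width: 0.0939
grip_force: 0.0
```

Call:
jog_arm([
  [0,0.006,0.036,0,0,0,1],
  [0,0,0.036,0,0,0,1],
  [0,0,0.036,0,0,0,1],
  [0,0,0.036,0,0,0,1],
  [0,0,0,0,0,0,1],
])

```text
time_s: 2.1
ee_pos: [0.4173, -0.0258, 0.0581]
eef_rot: [-3.141, 0.007, -0.055]
force: [-0.7, 0.7, 1.1]
grip_width: 0.0942
grip_force: 0.0
```

Run:
```python
from h import *
o=ctrl.get_obs();print(o["ee_pos"],o["force"])
w=ctrl.camera("wrist")
s=ctrl.camera("side")[140:260,230:390]
cv2.imwrite("pics/w1.png",np.vstack([cv2.resize(w,(480,300)),cv2.resize(s,(400,300))[:, :400] if 0 else cv2.copyMakeBorder(cv2.resize(s,(400,300)),0,0,0,80,0)])[:,:,::-1])
```

```text
[ 0.41733493 -0.02582645  0.05812788] [-0.67533814  0.70808529  1.12147221]
```

View pics/w1.png

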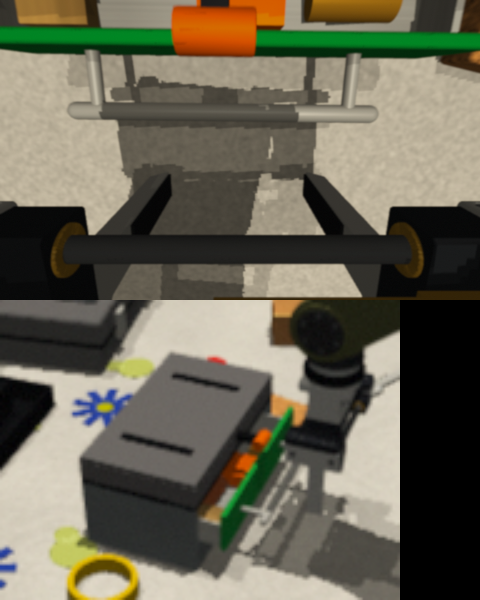

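The wrist view shows the grip at (215,31) and the bar from (70,110) to (378,114), slightly left of the fingers' mid-line; the side view shows the fingers in front of the bar. Measuring the lateral offset.

Run:
```python
from h import *
m=ctrl.camera_model("wrist");k=4/3
c=np.array([.6232,-.0322]);y=-.0544;R=np.array([[np.cos(y),-np.sin(y)],[np.sin(y),np.cos(y)]])
print(m["intrinsics"][0])
for n,p,z in(("gripL",(174,31),.126),("gripR",(257,31),.126),("barL",(70,110),.07),("barR",(378,114),.07)):
    w=onz("wrist",(p[0]*k,p[1]*k),z,m);print(n,w,R.T@(w[:2]-c))
print("tcp",R.T@(ctrl.get_obs()["ee_pos"][:2]-c))
```

```text
[356.91730736   0.         315.87515969]
gripL [ 0.51219763 -0.00583379  0.126     ] [-0.11227178  0.02029165]
gripR [ 0.51035227 -0.0388211   0.126     ] [-0.11232079 -0.01274719]
barL [0.47974984 0.07704518 0.07      ] [-0.14917796  0.10128374]
barR [ 0.46628183 -0.11838984  0.07      ] [-0.15199962 -0.09459447]
tcp [-0.20321989 -0.00488452]
```

Call:
jog_arm([
  [0.005,-0.008,0,0,0,0,1],
  [0.01,0,0,0,0,0,1],
  [0.01,0,0,0,0,0,1],
  [0.01,0,0,0,0,0,1],
  [0.01,0,0,0,0,0,1],
])

```text
time_s: 2.7
ee_pos: [0.4663, -0.0202, 0.0616]
eef_rot: [3.142, 0.0, -0.054]
force: [-1.6, -0.2, 1.0]
grip_width: 0.0942
grip_force: 0.8
```

Call:
jog_arm([
  [0.006,0,0,0,0,0,1],
  [0.006,0,0,0,0,0,1],
  [0.005,0,0,0,0,0,1],
  [0.004,0,0,0,0,0,1],
  [0,0,0,0,0,0,1],
])

```text
time_s: 3.2
ee_pos: [0.4867, -0.0213, 0.0614]
eef_rot: [-3.142, -0.0, -0.054]
force: [0.8, 0.1, 0.2]
grip_width: 0.0941
grip_force: 0.0
```

Call:
jog_arm([
  [0.003,0,0,0,0,0,1],
  [0.003,0,0,0,0,0,1],
  [0.002,0,0,0,0,0,1],
  [0,0,0,0,0,0,1],
])

```text
time_s: 3.6
ee_pos: [0.4924, -0.0216, 0.0612]
eef_rot: [-3.141, 0.005, -0.055]
force: [-16.8, 0.4, 11.1]
grip_width: 0.0941
grip_force: 8.4
```

Call:
jog_arm([
  [0.002,0,0,0,0,0,1],
  [0.002,0,0,0,0,0,1],
  [0,0,0,0,0,0,1],
])

```text
time_s: 3.9
ee_pos: [0.4931, -0.0216, 0.061]
eef_rot: [-3.141, 0.014, -0.056]
force: [-44.0, 1.9, 32.3]
grip_width: 0.094
grip_force: 22.1
```

Hard stop reached; back off, then rise to grip height and look.

Call:
jog_arm([
  [-0.01,0,0,0,0,0,1],
  [-0.015,0,0,0,0,0,1],
  [0,0,-0.023,0,0,0,1],
  [0,0,-0.023,0,0,0,1],
  [0,0,0,0,0,0,1],
])

```text
time_s: 4.4
ee_pos: [0.4749, -0.0206, 0.1101]
eef_rot: [3.141, -0.005, -0.054]
force: [0.2, -0.5, -0.5]
grip_width: 0.0937
grip_force: 0.0
```

Run:
```python
from h import *
o=ctrl.get_obs();print(o["ee_pos"],o["eef_rot"],o["force"])
m=ctrl.camera_model("wrist");np.savez("w2.npz",**m)
w=ctrl.camera("wrist")
s=ctrl.camera("side")[140:260,230:390]
cv2.imwrite("pics/w2.png",np.vstack([cv2.resize(w,(480,300)),cv2.copyMakeBorder(cv2.resize(s,(400,300)),0,0,0,80,0)])[:,:,::-1])
```

```text
[ 0.47489215 -0.02064914  0.11008732] [ 3.1413251  -0.00512604 -0.05404371] [ 0.23817751 -0.51444461 -0.54024251]
```

View pics/w2.png

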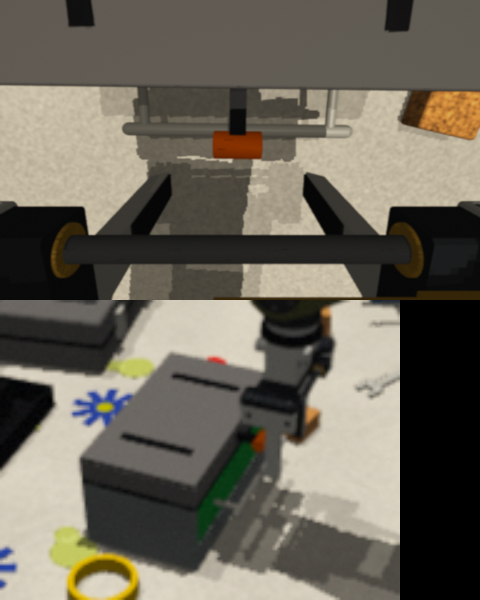

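The drawer looks home, the lid is shut and the grip is centred between the fingers at (238,145), with the bar at row 130. Checking distances.

Run:
```python
from h import *
m=dict(np.load("w2.npz"));k=4/3
c=np.array([.6232,-.0322]);y=-.0544;R=np.array([[np.cos(y),-np.sin(y)],[np.sin(y),np.cos(y)]])
for n,p,z in(("gripL",(213,145),.126),("gripR",(262,145),.126),("gripmid",(238,145),.126),("barL",(124,128),.07),("barR",(351,131),.07),("lidedge",(40,83),.142),("lidedge",(440,88),.142)):
    w=onz("wrist",(p[0]*k,p[1]*k),z,m);print(n,w.round(4),(R.T@(w[:2]-c)).round(4))
print("tcp",R.T@(ctrl.get_obs()["ee_pos"][:2]-c))
```

```text
gripL [ 0.5085 -0.0073  0.126 ] [-0.1159  0.0187]
gripR [ 0.5068 -0.0379  0.126 ] [-0.1159 -0.012 ]
gripmid [ 0.5076 -0.0229  0.126 ] [-0.1159  0.003 ]
barL [0.5144 0.071  0.07  ] [-0.1143  0.0971]
barR [ 0.5015 -0.1167  0.07  ] [-0.117 -0.091]
lidedge [0.5511 0.0807 0.142 ] [-0.0782  0.1088]
lidedge [ 0.5366 -0.1329  0.142 ] [-0.081  -0.1052]
tcp [-0.15010957  0.00355168]
```

Call:
jog_arm([
  [0.012,0,0.002,0,0,0.006,1],
  [0.012,0,0.001,0,0,0,1],
  [0.01,0,0,0,0,0,1],
  [0,0,0,0,0,0,1],
])

```text
time_s: 4.9
ee_pos: [0.5077, -0.0225, 0.1035]
eef_rot: [-3.142, 0.001, -0.06]
force: [0.4, -0.1, -0.7]
grip_width: 0.0938
grip_force: 0.0
```

Call:
jog_arm([
  [0,0,0,0,0,0,-1],
  [0,0,0,0,0,0,-1],
  [0,0,0,0,0,0,-1],
  [0,0,0,0,0,0,-1],
  [0,0,0,0,0,0,-1],
], squeeze=20)

```text
time_s: 5.4
ee_pos: [0.5072, -0.0225, 0.1045]
eef_rot: [-3.142, -0.0, -0.06]
force: [-0.1, 1.1, 0.7]
grip_width: 0.0572
grip_force: 0.0
```

Run:
```python
from h import *
o=ctrl.get_obs();print(o)
```

```text
{'time_s': 5.4, 'qpos': array([-1.16494343e-01,  3.17163850e-01,  1.74995549e+00,  1.13912920e-05,
        1.07431613e+00,  1.51450909e+00]), 'joint_vel': array([-0.00049089,  0.00274115, -0.00180416, -0.00014851,  0.00031273,
        0.00148377]), 'tau': array([ 1.65590576e-03, -5.01389337e+01, -3.12216926e+01,  1.78630231e-02,
       -7.40620494e-02, -1.65721453e-04]), 'ee_pos': array([ 0.50718946, -0.02250095,  0.10454506]), 'eef_rot': array([-3.14159150e+00, -1.57507256e-04, -6.02125328e-02]), 'force': array([-0.1335839 ,  1.08402509,  0.68124687]), 'moment': array([0.03063066, 0.0106729 , 0.03232459]), 'grip_force': 0.0, 'grip_width': 0.057226240359091435}
```

Call:
jog_arm([
  [0,0,-0.002,0,0,0,-1],
  [0,0,0,0,0,0,-1],
  [0,0,0,0,0,0,-1],
  [0,0,0,0,0,0,-1],
  [0,0,0,0,0,0,-1],
])

```text
time_s: 5.9
ee_pos: [0.5073, -0.0226, 0.1065]
eef_rot: [3.142, -0.0, -0.06]
force: [-0.3, -1.0, 1.4]
grip_width: 0.0297
grip_force: 20.0
```

Call:
jog_arm([
  [0,0,0,0,0,0,-1],
  [0,0,0,0,0,0,-1],
  [0,0,0,0,0,0,-1],
])

```text
time_s: 6.2
ee_pos: [0.5073, -0.0226, 0.1065]
eef_rot: [3.142, -0.0, -0.06]
force: [-0.8, -1.1, 1.2]
grip_width: 0.0298
grip_force: 20.0
```

Run:
```python
import numpy as np
p=np.linspace(.0921,.0921+1.26,26);a=np.c_[-.1958*np.cos(p),.1958*np.sin(p)]
print(np.diff(np.round(1000*(a-a[0]),1),axis=0).round(1).tolist(),a[-1]-a[0])
```

```text
[[1.2, 9.8], [1.6, 9.7], [2.1, 9.7], [2.7, 9.5], [3.0, 9.3], [3.6, 9.2], [4.0, 9.1], [4.5, 8.8], [4.9, 8.5], [5.3, 8.3], [5.8, 8.0], [6.1, 7.8], [6.5, 7.4], [6.9, 7.0], [7.3, 6.7], [7.5, 6.4], [7.9, 5.9], [8.2, 5.6], [8.4, 5.1], [8.7, 4.7], [8.9, 4.3], [9.1, 3.7], [9.3, 3.4], [9.4, 2.8], [9.6, 2.4]] [0.15248994 0.17312857]
```

Call:
jog_arm([
  [0.0012,0,-0.0098,0,0,0,-1],
  [0.0016,0,-0.0097,0,0,0,-1],
  [0.0021,0,-0.0097,0,0,0,-1],
  [0.0027,0,-0.0095,0,0,0,-1],
  [0.003,0,-0.0093,0,0,0,-1],
])

```text
time_s: 6.7
ee_pos: [0.5181, -0.0233, 0.1554]
eef_rot: [3.141, -0.0, -0.06]
force: [2.1, -3.7, -3.9]
grip_width: 0.03
grip_force: 20.0
```

Run:
```python
from h import *
o=ctrl.get_obs();print(o["force"],o["moment"],o["grip_width"])
```

```text
[ 2.13435568 -3.74221217 -3.89933955] [-0.53837057 -0.15684277 -0.08060149] 0.029961168512547643
```

Call:
jog_arm([
  [0.0036,0,-0.0092,0,0,0,-1],
  [0.004,0,-0.0091,0,0,0,-1],
  [0.0045,0,-0.0088,0,0,0,-1],
  [0.0049,0,-0.0085,0,0,0,-1],
  [0.0053,0,-0.0083,0,0,0,-1],
])

```text
time_s: 7.2
ee_pos: [0.5405, -0.0248, 0.199]
eef_rot: [3.141, 0.0, -0.06]
force: [0.8, -6.4, -3.2]
grip_width: 0.0297
grip_force: 20.0
```

Call:
jog_arm([
  [0.0058,0,-0.008,0,0,0,-1],
  [0.0061,0,-0.0078,0,0,0,-1],
  [0.0065,0,-0.0074,0,0,0,-1],
  [0.0069,0,-0.007,0,0,0,-1],
  [0.0073,0,-0.0067,0,0,0,-1],
])

```text
time_s: 7.7
ee_pos: [0.573, -0.027, 0.2359]
eef_rot: [3.141, 0.0, -0.061]
force: [-0.4, -7.4, -3.3]
grip_width: 0.0299
grip_force: 20.0
```

Call:
jog_arm([
  [0.0075,0,-0.0064,0,0,0,-1],
  [0.0079,0,-0.0059,0,0,0,-1],
  [0.0082,0,-0.0056,0,0,0,-1],
  [0.0084,0,-0.0051,0,0,0,-1],
  [0,0,0,0,0,0,-1],
])

```text
time_s: 8.2
ee_pos: [0.6054, -0.0291, 0.259]
eef_rot: [3.141, -0.0, -0.061]
force: [-2.2, -7.5, 0.1]
grip_width: 0.0297
grip_force: 20.0
```

Run:
```python
from h import *
o=ctrl.get_obs();print(o["ee_pos"],o["force"],o["moment"],o["grip_width"])
s=ctrl.camera("side")[90:250,210:410]
cv2.imwrite("pics/s3.png",cv2.resize(s,(750,600))[:,:,::-1])
```

```text
[ 0.60536119 -0.0291301   0.25904792] [-2.21089865 -7.52644143  0.11509645] [-1.35719788  0.5104418  -0.076271  ] 0.02971642517932545
```

View pics/s3.png

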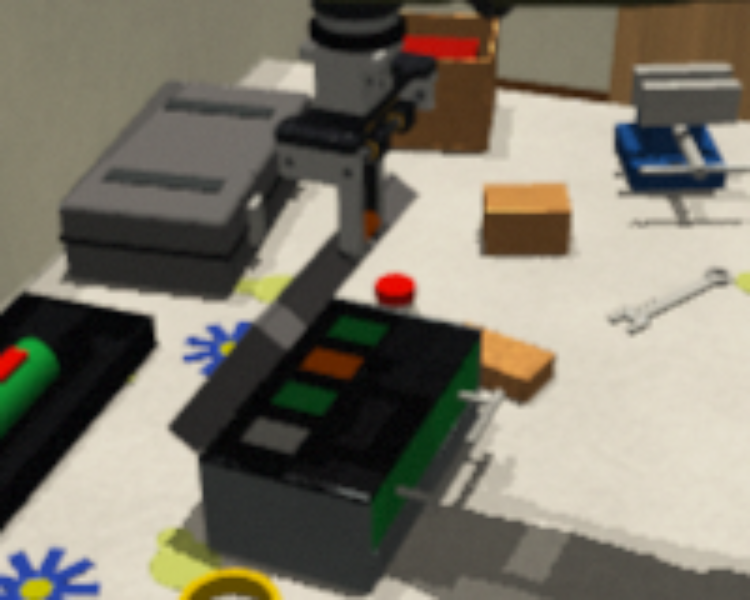

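The lid is partly up, the grip is held, and the drawer is home. The remaining rows carry a slight sideways correction to relieve the -7 N lateral force.

Call:
jog_arm([
  [0.0087,0.0003,-0.0047,0,0,0.002,-1],
  [0.0089,0.0003,-0.0043,0,0,0.002,-1],
  [0.0091,0.0003,-0.0037,0,0,0.002,-1],
  [0,0,0,0,0,0,-1],
])

```text
time_s: 8.65
ee_pos: [0.6319, -0.031, 0.2717]
eef_rot: [-3.141, -0.001, -0.066]
force: [-3.7, -4.0, 3.8]
grip_width: 0.03
grip_force: 20.0
```

Call:
jog_arm([
  [0.006,0.0003,-0.0023,0,0,0,-1],
  [0.006,0.0003,-0.0022,0,0,0,-1],
  [0.006,0,-0.0018,0,0,0,-1],
  [0.006,0,-0.0016,0,0,0,-1],
  [0.0043,0,-0.0009,0,0,0,-1],
])

```text
time_s: 9.15
ee_pos: [0.66, -0.0329, 0.2802]
eef_rot: [-3.141, -0.001, -0.066]
force: [-1.7, 4.2, 3.9]
grip_width: 0.0296
grip_force: 20.0
```

Call:
jog_arm([
  [0,0,0,0,0,0,-1],
  [0,0,0,0,0,0,-1],
  [0,0,0,0,0,0,-1],
])

```text
time_s: 9.45
ee_pos: [0.6597, -0.0329, 0.2801]
eef_rot: [-3.141, -0.001, -0.066]
force: [-0.8, 5.4, 3.7]
grip_width: 0.0296
grip_force: 20.0
```

Run:
```python
from h import *
o=ctrl.get_obs();p=o["ee_pos"];print(p,o["eef_rot"],o["force"],o["moment"],o["grip_width"],o["grip_force"])
d=p-np.array([.5073,-.0226,.1065]);dx=np.hypot(*d[:2]);dz=d[2]
print(dx,dz,"theta",np.arctan2(.018+dz,.195-dx)-np.arctan2(.018,.195),"r",np.hypot(.018+dz,.195-dx))
s=ctrl.camera("side")[70:250,210:420];q=ctrl.camera("scene")[110:290,240:450]
cv2.imwrite("pics/s4.png",np.hstack([cv2.resize(i,(400,343)) for i in(s,q)])[:,:,::-1])
```

```text
[ 0.65972638 -0.03287558  0.28012036] [-3.14085936e+00 -7.48203959e-04 -6.56650409e-02] [-0.8499518   5.40342606  3.68730534] [1.02943122 0.26716467 0.01431353] 0.02958290234113367 20.00009447336197
0.1527723417979666 0.17362036101399425 theta 1.261844891844298 r 0.19621808752600062
```

View pics/s4.png

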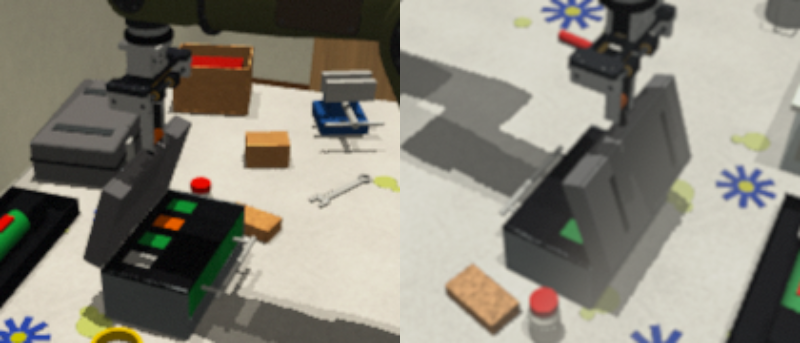

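Both views show the lid leaning just short of upright with the grip held, the drawer home, and the cork block and glue jar still in place. Arm motion since the grasp gives a lid angle of 1.262 rad at the right radius, with small forces. Handing in.

```bash
python3 -c "
from station import ctrl
print(ctrl.hand_in())"
```

```text
the job is handed in; nothing more can be done
None
```

The drawer was pushed fully home with the lid shut, and the lid is now gripped and held still at its balance point, about 1.26 rad (72°) by the arm's position; the job is handed in.

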